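Raise the lift-stand tray by three brake-lever notches

ROBOT

A 6-joint arm with a two-finger parallel gripper is mounted at the origin on a cart in front of the work surface, level with it; the furniture and walls round the work are solid. World frame = base frame: x ahead of the robot, y to its left, z up, the work surface at z = 0. Lengths are in mm, angles in rad, forces in N, time in s.
With the tool pointing down it reaches from about 350 to 875 mm from the base axis. Payload 4.2 kg.
Tool frame: the origin (TCP) lies between the finger pads, 19 mm behind the fingertips; this is the grasp point; z points along the fingers, y is the line along which they close (so a half turn about z gives the same grasp; the last joint's range is limited). The gripper opens to 85 mm and grips with 20 to 120 N. Pads are 22 mm wide; open, the fingers measure 114 mm over their backs; the gripper's body (76 mm by 85 mm) begins 54 mm behind the grasp point. The pads swing forward as they close: fully open they stand 13 mm farther back than shut.
Start: joints at [1.577, 0.385, 0.008, 0, -1.194, -0.259], TCP at [156.291, 605.122, 250.012] pointing down, gripper open.
Joint ranges: [-3.14, 3.14], [-1.21, 2.06], [-1.07, 1.41], [-3.16, 2.05], [-2.99, -0.16], [-3.1, 3.1]. Speed limits (rad/s): [2.79, 2.79, 3.14, 3.14, 3.14, 3.14].

INTERFACE

Orientations are given as a unit quaternion [x, y, z, w].
In Python, from bench import arm, vision gives the robot as it stands. The module is installed in compiled form; this text tells all that it offers.
- The arm moves only by the tool servo_tool, never from a script. Its argument "plan" is a list of rows, each a list of 7 numbers: the shift along the world's x, y, z each as a share of 300 mm, from -1 to 1, then the turn, a rotation vector about the world's x, y, z each as a share of 2 rad, from -1 to 1, then the opening, from 0 (shut) to 1 (fully open). A call has 1 to 20 rows; each row shifts and turns the commanded pose from where the row before left it; what a row does not reach is not made up. A row lasts 1/8 s, in which the tool goes at most 62.5 mm and 10.7 degrees, less where a joint would pass 70% of its speed; a pose out of reach is approached as far as the arm can. A call with a number of a shift or a turn outside -1 to 1 is refused whole. A call with a gripper value outside its range is refused whole. The fingers move at their own pace and stop on an object; the grip force is fixed at half the most. Time passes only in rows, so rows that do not move let the fingers close. It gives the time, the measured TCP pose, the force, the opening and the grip force at its end, in the units of the state.
- arm.read_state(): the state, without advancing time (a new reading comes with each control period).
- vision.get_image(name): name is "scene" or "top" or "wrist"; returns a dict with "image" (400x640x3 uint8, red, green, blue), "z_map" (400x640 float32, mm along the optical axis (not along the pixel's ray), 0 where there is no reading), "K" (3x3 intrinsics, pixels), "D" ([k1, k2, p1, p2, k3] as OpenCV has them; the pictures are not rectified), "world_to_cam" (4x4, takes a point from world to camera coordinates); the wrist camera has in their place "mount" (4x4, takes a point from camera to tool coordinates, whose origin is the TCP and whose axes are the flange's). Camera axes: x right, y down, z forward; pixel columns grow to the right and rows downward; lengths in mm; the calibration is good to about 2 mm. A picture is of the moment at which its call begins: read the wrist's pose just before it.
- arm.job_done(): hands the job in; it is judged then, once.
The state is a dict: "clock": time; "joints": joint angles; "joint_vel": joint speeds; "joint_efforts": joint torques, N m; "position": TCP position; "ee_rot": TCP orientation; "contact_force": force on the tool from outside, world axes, zero at the start; "wrist_torque": the same for the moment, N m; "gripper_width": finger opening in mm; "grasp_force": force on a finger pad.
Only numpy, scipy, OpenCV 4.12 (cv2) and the standard library are available. Lean on these libraries where they do the work, as an engineer would, in place of code of your own. Each camera call takes 0.05 s, during which the arm holds its last target. There are 200 camera calls.

TASK

The loaded tray of the blue lift stand is clamped too low. Turn the orange clamp knob all the way back to free the tray, pull the brake lever down to its third notch (the yellow mark) and let go so that the notch holds it, then turn the knob fully tight again, and finally press the red release button all the way in until the lever has sprung back up to its rest, leaving the tray standing at the third-notch height. Work gently: the red tin and the string spool must stay standing on the tray, and the things lying about the desk must be left where they are.

Things in the scene. Friction and masses are not known exactly. Their poses are not given: they have to be found in the camera images.
- lift_stand: Blue sheet-metal lift stand fixed to the desk, base plate 230 x 270 x 10 mm. Origin on the desk; x from its front to its back, y to its left, z up. Sloped front panel with red button (y = 0) and orange knob (y = +75 mm); brake lever right of the panel (y = -85 mm); column with grey tray behind (x = 62 mm, front rim x = -8 mm, so tilt the gripper like the panel).
- clamp_knob (a joint): Clamp knob angle, rad: 0 = fully free, at a stop (white mark of the wing at the green dot, straight up the panel); grows clockwise as seen facing the panel; bites from 0.80; 1.25 = tight stop (white mark at the red dot). Starts tight, at 1.10 to 1.22. Below 0.4 counts as free, above 1.05 as tight. Stays where it is left; needs up to 0.25 N m.
- knob_grip (a point): On the knob's axis (the panel's normal), 28 mm above the panel: where to put the TCP. The knob is an orange wing 42 mm long, 12 mm thick, from 8 to 36 mm above the panel, over a black disc of radius 18 mm whose top is 6 mm above the panel. Site z = outward normal; x = long direction of the wing, up the panel at joint 0, turning with the knob.
- brake_lever (a joint): Lever angle, rad: 0 = rest, pointing to the front and 48 degrees up; grows as the grip is pulled down and forward (3 to 6 N). A pawl clicks as it passes 0.22, 0.44, 0.66, 0.88, 1.10; let go past the third it settles at 0.655. It only goes back, all the way, with the button pressed (spring, about 1 s). Stop at 1.16. A grey quadrant has five marks, the third yellow, read by the red pointer.
- lever_grip (a point): Centre of the lever's black round rubber grip, 115 mm from the pivot axis; the grip is 22 mm thick, 69 mm long (81 to 150 mm from the pivot), with 25 mm or more free on both sides along the pivot axis.
- release_button (a joint): Press depth of the red release button, m: 0 = out, 0.007 = fully in. From about 5 mm (3 to 6 N) it frees the lever; hold it in until the lever is back. Springs out by itself; dips by itself as the lever clicks over a notch. If the knob is free when it is pressed, the tray sinks with the lever.
- button_top (a point): Centre of the top of the red release button, 22 mm in diameter, 12 mm proud of the panel; it is pressed into the panel along the panel's normal.
- lift_tray (a joint): Height of the tray above its lowest position in m; the lever lifts it: about 0.042 at the third notch (0.027 at the second, 0.055 at the fourth). With the knob tight it stays where it is; with the knob free it follows the lever down.
- tray_floor (a point): Middle of the inner floor of the grey tray (140 x 190 mm outside, rim 16 mm above the floor, walls 4 mm); 129 mm above the desk at the start. Axes as the stand's.
- red_tin: Red open tin, 56 mm diameter, 40 mm tall, standing loose on the tray; origin at the centre of its underside.
- string_spool: Wooden spool of string, 48 mm diameter, 50 mm tall, standing loose on the tray; origin at the centre of its underside.
- tape_measure: Bystander: yellow tape measure 34 x 70 x 64 mm on the desk.
- screwdriver: Bystander: teal-handled screwdriver, 193 mm long, lying in front of the stand.
- red_marker: Bystander: red-capped marker pen, 130 mm long, lying in front of the stand.
- tape_roll: Bystander: flat roll of masking tape, 101 mm diameter, 27 mm tall.
- stapler: Bystander: red and black stapler, 138 mm long, 49 mm tall.
- white_tin: Bystander: white open tin, 60 mm diameter, 35 mm tall.
- panel (a point): Point on the sloped front panel, between knob and button; axes as the stand's. The panel rises 27 degrees from x = -105 mm, z = 34 mm to x = 11 mm, z = 93 mm in the stand's frame: its outward normal is (-0.454, 0, 0.891) there.
- lever_pivot (a point): On the lever's pivot axis, in the plane of the lever, 75 mm above the desk; axes as the stand's, the pivot axis is y.

How it is judged:
By the outcome, as a careful person would: the job done as asked, in the order asked, and still so for the second after the job is handed in, with the robot touching nothing.
It also fails if it takes over 72 s, if anything falls off the work surface, if the arm or the gripper's body presses on something with over 40 N, if the wrist force passes 120 N, or if a joint passes its speed limit or range.

## Working session

There is one attempt and no reset: what is moved stays moved. The work goes in short steps, Python scripts to look and compute and a tool call to move; the robot and the scene stay as the last step left them, time stands still between calls to the robot, and variables do not carry over. Pictures are saved under pics/ and viewed, at most 10 in all, crops included, and the job is handed in when it is done.

Besides the shell and the picture viewer there is one more tool, called after "Emit:" by a JSON object that holds its "api" and its "payload", one argument or row to a line. servo_tool: Moves the arm, as the interface text tells. Its arguments: {"type":"object","properties":{"plan":{"type":"array"}},"required":["plan"]}

```bash
mkdir -p pics
python3 - <<'E'
from bench import arm, vision
import cv2, numpy as np
s=arm.read_state(); print({k:np.round(v,3).tolist() for k,v in s.items()})
for n in("scene","top"):
    d=vision.get_image(n); np.savez(n+".npz",**d); cv2.imwrite(f"pics/{n}0.png",d["image"][...,::-1])
    print(n,d["K"],d["D"],np.round(d["world_to_cam"],3))
E
```

```text
{'clock': 0.0, 'joints': [1.577, 0.386, 0.007, -0.001, -1.194, -0.259], 'joint_vel': [-0.001, 0.001, -0.001, 0.0, -0.0, 0.001], 'joint_efforts': [-0.0, -39.228, 18.84, 4.186, -0.005, 0.0], 'position': [156.171, 604.598, 248.924], 'ee_rot': [0.992, -0.126, -0.0, 0.001], 'contact_force': [0.12, -0.727, -0.463], 'wrist_torque': [-0.01, 0.001, -0.049], 'grasp_force': 0.0, 'gripper_width': 85.709}
scene [[361.83996495   0.         320.36987958]
 [  0.         361.83996495 198.01930977]
 [  0.           0.           1.        ]] [0.02091225 0.         0.         0.         0.        ] [[ 6.50000e-01 -7.60000e-01 -4.00000e-03 -3.61240e+02]
 [-4.61000e-01 -3.90000e-01 -7.97000e-01  3.41129e+02]
 [ 6.04000e-01  5.20000e-01 -6.04000e-01  7.72762e+02]
 [ 0.00000e+00  0.00000e+00  0.00000e+00  1.00000e+00]]
top [[401.93343144   0.         319.86274493]
 [  0.         401.93343144 206.40340571]
 [  0.           0.           1.        ]] [-0.0757105  0.         0.         0.         0.       ] [[ 5.000000e-03 -1.000000e+00 -2.100000e-02  2.532300e+01]
 [-9.980000e-01 -3.000000e-03 -6.000000e-02  5.272710e+02]
 [ 6.000000e-02  2.100000e-02 -9.980000e-01  1.221085e+03]
 [ 0.000000e+00  0.000000e+00  0.000000e+00  1.000000e+00]]
```

View pics/scene0.png

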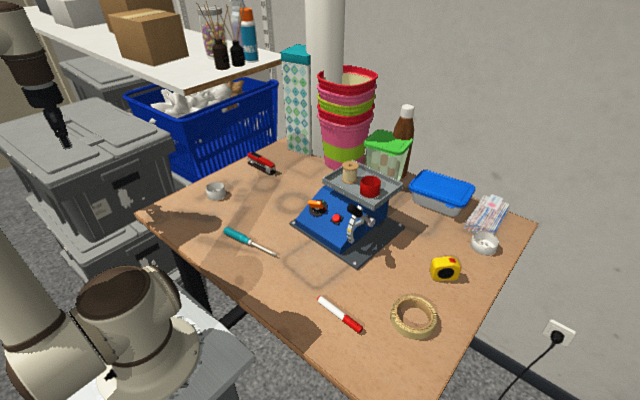

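View pics/top0.png

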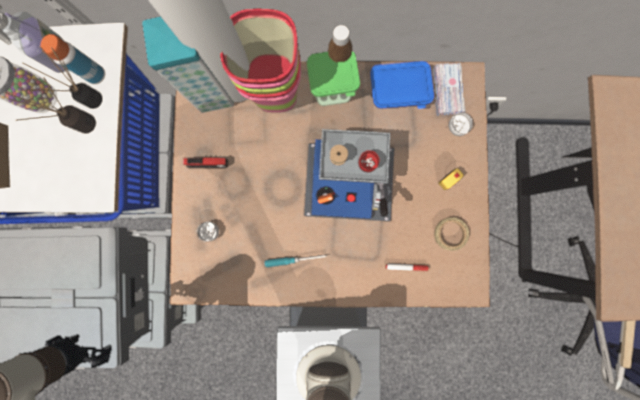

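The scene view shows the stand at about (350,215), with the knob at (317,208), the button at (336,218) and the lever at (355,220). The top view shows the base plate spanning about (304–393, 140–220). I'll enlarge both.

Run:
```python
import cv2, numpy as np
t=np.load("top.npz");s=np.load("scene.npz")
a=cv2.resize(t["image"][130:226,298:402,::-1],None,fx=6,fy=6,interpolation=cv2.INTER_CUBIC)
b=cv2.resize(s["image"][160:270,285:410,::-1],None,fx=5,fy=5,interpolation=cv2.INTER_CUBIC)
cv2.imwrite("pics/topc.png",a);cv2.imwrite("pics/scec.png",b)
```

```text
(no output)
```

View pics/topc.png

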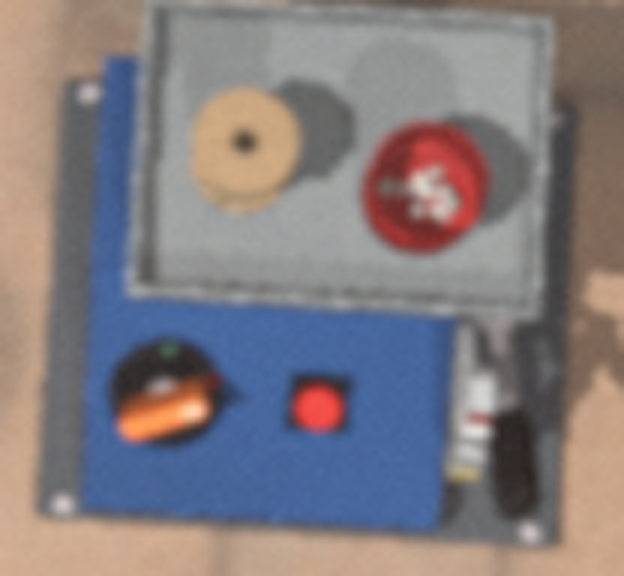

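View pics/scec.png

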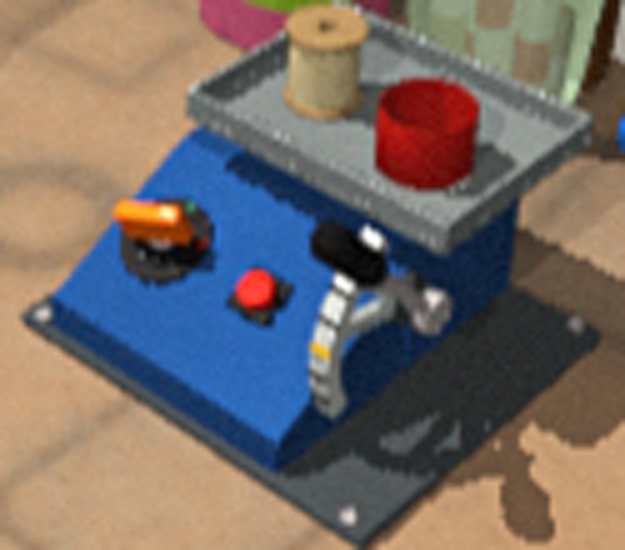

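The top crop shows the plate corners at (38,515), (558,543), (65,78) and (577,105), the button at (318,408), the knob disc at (163,392) and the grip at (517,465). In the scene crop, the corners are at (22,318), (360,548) and (600,338), the button at (257,288), the disc at (165,238) and the grip at (350,252). Next I'll fit the pose.

```bash
cat > h.py <<'E'
import numpy as np, cv2
from scipy.optimize import least_squares
from scipy.spatial.transform import Rotation as R
def proj(d,p):
    T=d["world_to_cam"]; q=np.atleast_2d(p)@T[:3,:3].T+T[:3,3]
    return cv2.projectPoints(q,np.zeros(3),np.zeros(3),d["K"],d["D"])[0][:,0]
N=np.array([-.454,0,.891]); U=np.array([.891,0,.454])
def stand(x,y,yaw): return lambda p: np.asarray(p,float)@R.from_euler('z',yaw).as_matrix().T+[x,y,0]
def panel(s,y,h): return np.array([-105,0,34])+s*U+h*N+[0,y,0]
E
python3 - <<'E'
from h import *
t=dict(np.load("top.npz"));s=dict(np.load("scene.npz"))
tp=np.array([[38,515],[558,543],[65,78],[577,105],[318,408],[163,392],[517,465]])/6+[298,130]-.4
sp=np.array([[22,318],[360,548],[600,338],[257,288],[165,238],[350,252]])/5+[285,160]-.4
def mod(v):
    W=stand(*v[:3]); c=np.array([[-115,135,10],[-115,-135,10],[115,135,10],[115,-135,10]])
    a=48*np.pi/180
    b=panel(v[3],0,12);k=panel(v[4],75,6);g=np.array([v[5]-115*np.cos(a),-85,75+115*np.sin(a)])
    P=W(np.vstack([c,b,k,g])); return proj(t,P)-tp, proj(s,P[[0,1,3,4,5,6]])-sp
f=lambda v:np.concatenate([m.ravel() for m in mod(v)])
r=least_squares(f,[600,-60,0,60,60,0],x_scale=[10,10,.1,10,10,10],loss='soft_l1')
print(r.x.round(3)); [print(m.round(1).tolist()) for m in mod(r.x)]
W=stand(*r.x[:3])
print("knob grip",W(panel(r.x[4],75,28)),"button",W(panel(r.x[3],0,12)),"lever pivot",W([r.x[5],-85,75]))
# knob depth check from top/scene clouds at panel region
for d in(t,s):
    for p in (panel(45,-40,0),panel(30,40,0),[62,0,129]):
        w=W(p); u=proj(d,w)[0]; z=d["z_map"][int(round(u[1])),int(round(u[0]))]; print(u.round(), z, (d["world_to_cam"]@np.r_[w,1])[2])
E
```

```text
[ 6.04795e+02 -6.51450e+01 -5.30000e-02  6.24410e+01  6.29190e+01
 -5.15100e+00]
[[0.3, 0.8], [1.0, 1.0], [0.2, 0.2], [1.2, 0.4], [-0.6, -0.0], [-0.2, 0.3], [-1.2, -0.4]]
[[0.0, -0.8], [1.5, -0.8], [1.6, -0.9], [-0.4, -0.3], [-0.3, -0.7], [-0.3, 0.3]]
knob grip [547.17940698  12.99769573  87.51322028] button [550.05803403 -62.25834651  73.04016164] lever pivot [ 595.17454332 -149.75584581   75.        ]
[363. 202.] 1194.4624 1196.7566898116936
[336. 205.] 1200.7994 1204.682849962349
[353. 155.] 1127.8851 1130.7171657745087
[344. 230.] 1010.9167 1012.1316256777302
[320. 221.] 1051.7014 1052.6103359103668
[362. 184.] 990.7462 1062.2559404171836
```

```bash
cat >> h.py <<'E'
V=(604.8,-65.1,-.053); RW=R.from_euler('z',V[2])
def tool(phi,z=-N):
    "tool rotation with z along -N, closing line across the wing at knob angle phi"
    y=-(U*np.sin(phi)+np.array([0,1,0])*np.cos(phi)); return RW*R.from_matrix(np.c_[np.cross(y,-N),y,-N])
def go(pos,rot,step=50,ang=.16):
    from bench import arm
    s=arm.read_state(); d=np.asarray(pos)-s["position"]; v=(rot*R.from_quat(s["ee_rot"]).inv()).as_rotvec()
    n=int(max(np.ceil(np.linalg.norm(d)/step),np.ceil(np.linalg.norm(v)/ang),1))
    print("n",n,"row",(d/300/n).round(4),(v/2/n).round(4),"d",d.round(1),"v",v.round(3))
E
python3 - <<'E'
from h import *; from bench import vision
W=stand(*V)
print(tool(1.15).as_matrix().round(2)); go(W(panel(63,75,150)),tool(1.15))
d=vision.get_image("wrist"); print(d["mount"].round(3),d["K"],d["D"])
E
```

```text
[[ 0.32 -0.83  0.45]
 [-0.93 -0.36 -0.02]
 [ 0.19 -0.41 -0.89]]
n 14 row [ 0.08   -0.1402 -0.0126] [ 0.0072 -0.016  -0.0333] d [ 335.8 -588.7  -52.8] v [ 0.202 -0.448 -0.932]
[[   0.      -0.955   -0.298   74.978]
 [   1.       0.       0.      -0.759]
 [  -0.      -0.298    0.955 -124.548]
 [   0.       0.       0.       1.   ]] [[311.72617201   0.         320.12423687]
 [  0.         311.72617201 199.84457397]
 [  0.           0.           1.        ]] [-0.04847241  0.          0.          0.          0.        ]
```

Emit:
{"api": "servo_tool", "payload": {
  "plan": [
    [0.08,-0.14,-0.012,0.0072,-0.016,-0.0333,0.6],
    [0.08,-0.14,-0.012,0.0072,-0.016,-0.0333,0.6],
    [0.08,-0.14,-0.012,0.0072,-0.016,-0.0333,0.6],
    [0.08,-0.14,-0.012,0.0072,-0.016,-0.0333,0.6],
    [0.08,-0.14,-0.012,0.0072,-0.016,-0.0333,0.6],
    [0.08,-0.14,-0.012,0.0072,-0.016,-0.0333,0.6],
    [0.08,-0.14,-0.012,0.0072,-0.016,-0.0333,0.6],
    [0.08,-0.14,-0.012,0.0072,-0.016,-0.0333,0.6],
    [0.08,-0.14,-0.012,0.0072,-0.016,-0.0333,0.6],
    [0.08,-0.14,-0.012,0.0072,-0.016,-0.0333,0.6],
    [0.08,-0.14,-0.012,0.0072,-0.016,-0.0333,0.6],
    [0.08,-0.14,-0.012,0.0072,-0.016,-0.0333,0.6],
    [0.08,-0.14,-0.012,0.0072,-0.016,-0.0333,0.6],
    [0.08,-0.14,-0.012,0.0072,-0.016,-0.0333,0.6],
    [0,0,0,0,0,0,0.6]
  ]
}}

```text
clock: 2.02
position: [491.9, 13.1, 198.4]
ee_rot: [0.8, -0.553, 0.2, -0.12]
contact_force: [0.5, -0.0, -0.5]
gripper_width: 51.4
grasp_force: 0.0
```

Run:
```python
from h import *; from bench import arm,vision
s=arm.read_state(); d=vision.get_image("wrist"); np.savez("w1.npz",pos=s["position"],q=s["ee_rot"],**d)
W=stand(*V); go(W(panel(63,75,150)),tool(1.15)); print(s["joints"].round(2) if hasattr(s["joints"],"round") else s["joints"],s["gripper_width"])
cv2.imwrite("pics/w1.png",d["image"][...,::-1])
```

```text
n 1 row [-0.0001  0.0033 -0.0089] [0.0002 0.0002 0.0022] d [-0.   1.  -2.7] v [0.    0.    0.004]
[ 0.36  0.02 -0.94  0.82 -0.26 -0.76] 51.35197386478795
```

View pics/w1.png

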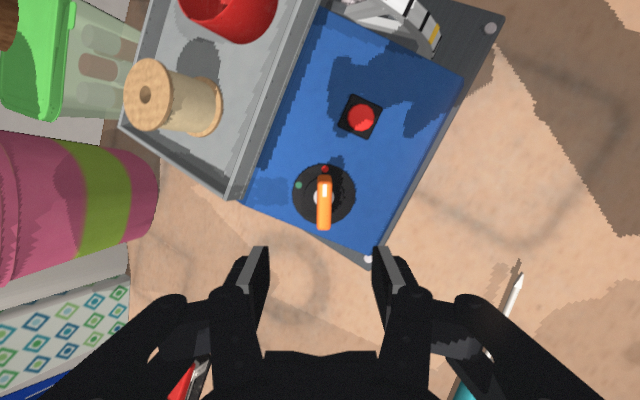

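The wrist view shows the button at (361,118), the disc centre at (324,195), the wing top from (325,177) to (324,230), the red dot at (324,169), the green dot at (298,185), and plate corners at (370,270) and (506,14).

Run:
```python
from h import *
w=dict(np.load("w1.npz")); T=np.eye(4); T[:3,:3]=R.from_quat(w["q"]).as_matrix(); T[:3,3]=w["pos"]
w["world_to_cam"]=np.linalg.inv(T@w["mount"])
obs=np.array([[361,118],[324,195],[370,270],[506,14]])
we=np.array([[325,177],[324,230]])
f0=lambda v:np.vstack([panel(62.5,0,12),panel(62.5,75,6),[-115,135,10],[-115,-135,10]])
print("resid nominal",(proj(w,stand(*V)(f0(0)))-obs).round(1).tolist())
f=lambda v:(proj(w,stand(*v)(f0(0)))-obs).ravel()
r=least_squares(f,V,x_scale=[10,10,.1]);print(r.x,r.fun.round(1))
# wing ends -> panel plane h=36
def wing(v):
    W=stand(*v[:3]); d=U*np.cos(v[3])-np.array([0,1,0])*np.sin(v[3]); c=panel(62.5,75,36)
    return proj(w,W([c+21*d,c-21*d]))
for ph in(1.0,1.1,1.2): print(ph,wing([*r.x,ph]).round(1).tolist())
# depth check on panel
i=stand(*r.x)(panel(45,-30,0)); u=proj(w,i)[0].round().astype(int); print(u,w["z_map"][u[1],u[0]],(w["world_to_cam"]@np.r_[i,1])[2])
```

```text
resid nominal [[-4.5, -2.1], [-4.1, -1.1], [-1.9, -2.3], [0.0, -5.4]]
[ 6.01779024e+02 -6.35536798e+01 -5.20435118e-02] [-2.   0.9 -1.9  1.9  0.2  0.4  2.7 -3. ]
1.0 [[318.3, 182.5], [326.4, 231.1]]
1.1 [[321.0, 182.2], [323.8, 231.4]]
1.2 [[323.6, 182.2], [321.3, 231.4]]
[391  94] 258.07776 260.970728771592
```

Run:
```python
from h import *
w=dict(np.load("w1.npz")); T=np.eye(4); T[:3,:3]=R.from_quat(w["q"]).as_matrix(); T[:3,3]=w["pos"]
w["world_to_cam"]=np.linalg.inv(T@w["mount"])
obs=np.array([[361,118],[324,195]]); W=stand(*V)
pp=W(np.vstack([panel(45,-30,0),panel(30,30,0),panel(95,40,0)]))
def f(o):
    e=proj(w,W(np.vstack([panel(62.5,0,12),panel(62.5,75,6)]))+o)-obs
    q=pp+o; u=proj(w,q).round().astype(int); z=(q@w["world_to_cam"][2,:3]+w["world_to_cam"][2,3])
    return np.r_[e.ravel(),(z-w["z_map"][u[:,1],u[:,0]])]
r=least_squares(f,[0,0,0],diff_step=.1,x_scale=1); print(r.x,r.fun.round(1))
r=least_squares(f,[-2,2,1],diff_step=.5); print(r.x,r.fun.round(1))
```

```text
[-4.97647733 -0.50258423  2.08875241] [ 0.3 -1.  -0.2  0.9 -0.3 -0.5  0.9]
[-4.94543018 -0.42623709  2.02143743] [ 0.2 -0.9 -0.3  1.  -0.3 -0.4  1. ]
```

```bash
cat >> h.py <<'E'
OFF=np.array([-5,-.5,2.])
def P(s,y,h): return stand(*V)(panel(s,y,h))+OFF
E
python3 -c "
from h import *
go(P(62.5,75,70),tool(1.15))"
```

```text
n 2 row [ 0.0513 -0.0023 -0.1203] [0.0001 0.0001 0.0011] d [ 30.8  -1.4 -72.2] v [0.    0.    0.004]
```

Emit:
{"api": "servo_tool", "payload": {
  "plan": [
    [0.034,-0.0015,-0.08,0,0,0.001,0.6],
    [0.034,-0.0015,-0.08,0,0,0.001,0.6],
    [0.034,-0.0015,-0.08,0,0,0,0.6],
    [0,0,0,0,0,0,0.6]
  ]
}}

```text
clock: 2.58
position: [526.6, 19.9, 158.5]
ee_rot: [0.807, -0.551, 0.183, -0.109]
contact_force: [-0.2, -0.2, 0.2]
gripper_width: 51.7
grasp_force: 0.0
```

Run:
```python
from h import *; from bench import arm,vision
s=arm.read_state(); d=vision.get_image("wrist"); np.savez("w2.npz",pos=s["position"],q=s["ee_rot"],**d)
go(P(62.5,75,70),tool(1.15)); print(np.round(s["joints"],2))
cv2.imwrite("pics/w2.png",d["image"][...,::-1])
w=dict(np.load("w2.npz")); T=np.eye(4); T[:3,:3]=R.from_quat(w["q"]).as_matrix(); T[:3,3]=w["pos"]
w["world_to_cam"]=np.linalg.inv(T@w["mount"])
print(proj(w,[P(62.5,75,6),P(62.5,0,12),P(62.5,75,36)]))
```

```text
n 1 row [-0.0108 -0.02   -0.1066] [ 0.0019 -0.0209 -0.0015] d [ -3.2  -6.  -32. ] v [ 0.004 -0.042 -0.003]
[ 0.27  0.15 -0.93  1.02 -0.16 -0.88]
[[340.32528279 209.70150788]
 [390.47725898 114.16661081]
 [345.0456712  225.58368719]]
```

View pics/w2.png

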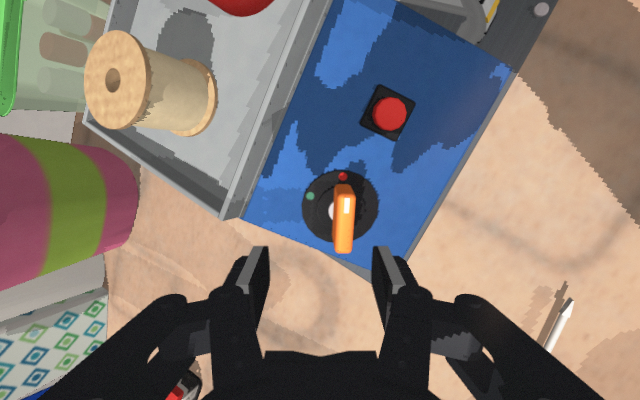

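The prediction matches the image: disc at (340,206), button at (390,113). However, joint 5 has reached its range limit (-0.16), so I'll fit a quick kinematic model to choose a feasible tilt.

```bash
cat > kin.py <<'E'
from h import *
D=[([1.577,.386,.007,-.001,-1.194,-.259],[156.171,604.598,248.924],[.992,-.126,0,.001]),
   ([.36,.02,-.94,.82,-.26,-.76],np.load("w1.npz")["pos"],np.load("w1.npz")["q"])]
def fk(q,p,sg):
    # sg: signs; planar arm in x-z, forearm pitch = j2-j3 (down positive)
    h,a,L1,e,L2,L3,dl,dw,c6,c4=p
    Rz=R.from_euler('z',q[0]); Ry=lambda t:R.from_euler('y',t)
    A=Rz*Ry(q[1]); B=A*Ry(-q[2])            # upper arm along z, forearm along x
    C=B*R.from_euler('x',sg[0]*(q[3]+c4)); E=C*Ry(-q[4])     # tool dir along x of E
    F=E*R.from_euler('x',sg[1]*(q[5]+c6))
    pos=Rz.apply([a,dl,h])+A.apply([0,0,L1])+B.apply([L2,0,e])+C.apply([0,dw,0])+E.apply([L3,0,0])
    return pos,F*R.from_matrix(np.array([[0,0,1],[0,1,0],[-1,0,0]]))
E
python3 - <<'E'
from kin import *; from bench import arm
s=arm.read_state(); D.append((np.array(s["joints"]),s["position"],s["ee_rot"])); print(np.round(s["joints"],4))
import itertools
for sg in itertools.product((1,-1),(1,-1)):
    def f(p):
        o=[]
        for q,x,r in D:
            P_,r_=fk(q,p,sg); o+=[*(P_-x)*.01,*(r_*R.from_quat(r).inv()).as_rotvec()*3]
        return np.r_[o,(p[:8]-[300,0,400,0,400,200,-80,-80])*1e-5]
    best=min((least_squares(f,[300,0,400,0,400,200,-80,-80,c,0],x_scale=[100]*8+[1,.1]) for c in(0,1.57,-1.57,3.1)),key=lambda r:r.cost)
    print(sg,best.cost,best.x.round(2),best.fun[:18].round(3))
E
```

```text
[ 0.2708  0.1469 -0.9305  1.0191 -0.1608 -0.8833]
(1, 1) 1.9102827162628584 [-6.0787e+02  5.8787e+02  4.8811e+02  1.9058e+02 -2.9429e+02 -3.4180e+01
  1.0190e+02 -2.8853e+02 -1.2500e+00 -3.4000e-01] [ 0.001 -0.002  0.023 -0.086 -0.937  0.954 -0.037  0.023 -0.134  0.821
  0.475  0.158  0.037 -0.025  0.111  0.876  0.354 -0.417]
(1, -1) 8.336424966481122 [-9.2589e+02  8.7297e+02  7.5737e+02 -2.2920e+01 -7.8855e+02  2.6419e+02
  4.9336e+02 -6.5823e+02  2.2100e+00 -7.3000e-01] [-4.000e-03 -2.000e-03  2.500e-02 -6.540e-01 -2.009e+00  2.658e+00
 -4.200e-02  3.000e-02 -1.430e-01  7.360e-01  4.760e-01 -4.360e-01
  4.200e-02 -3.700e-02  1.180e-01  1.133e+00  4.290e-01 -1.636e+00]
(-1, 1) 3.1448862104240325 [ 3.0658e+02 -1.0664e+02  3.3754e+02  4.1040e+01  6.7065e+02  2.1480e+01
  2.0295e+02 -3.9972e+02  5.6800e+00 -3.8000e-01] [ 0.000e+00 -1.000e-03  6.000e-03 -2.530e-01  1.056e+00 -1.777e+00
 -3.000e-03 -1.000e-02 -3.300e-02 -7.200e-02  2.460e-01  5.530e-01
  5.000e-03  1.000e-02  2.800e-02 -4.060e-01  1.730e-01  1.177e+00]
(-1, -1) 0.00010316810650109521 [ 1.6911e+02  4.3100e+00  5.5494e+02 -1.9500e+00  4.2167e+02  2.7629e+02
 -2.0000e-01 -1.5987e+02  1.5700e+00  0.0000e+00] [-0.    -0.     0.001 -0.001  0.001 -0.003 -0.    -0.002 -0.004 -0.01
  0.007  0.     0.     0.002  0.004  0.001 -0.    -0.001]
```

The kinematics are identified: spherical-type arm with a 160 mm wrist offset, and the fit residuals are tiny. Next I'll search the IK branches for knob, button and lever poses.

```bash
cat >> kin.py <<'E'
PAR=[169.1,4.3,554.9,-1.95,421.7,276.3,-.2,-159.9,np.pi/2,0]
LO=np.array([-3.14,-1.21,-1.07,-3.16,-2.99,-3.1]);HI=np.array([3.14,2.06,1.41,2.05,-.16,3.1])
def FK(q): return fk(q,PAR,(-1,-1))
def ik(pos,rot,q0):
    def f(q):
        p,r=FK(q); return np.r_[(p-pos)/100,(r*rot.inv()).as_rotvec()]
    r=least_squares(f,np.clip(q0,LO+.01,HI-.01),bounds=(LO+.005,HI-.005)); return r.x,np.abs(r.fun).max()
def iks(pos,rot,n=40,seed=0):
    g=np.random.default_rng(seed); S=[]
    for _ in range(n):
        q,e=ik(pos,rot,g.uniform(LO,HI))
        if e<2e-3 and not any(np.abs(q-s).max()<.05 for s in S): S.append(q)
    return S
E
python3 - <<'E'
from kin import *
for h in(29,100):
  for ph in(1.15,0,1.25):
    for fl in(0,np.pi):
        for q in iks(P(62.5,75,h),tool(ph+fl)): print(h,ph,round(fl,1),q.round(2))
print("down"); 
for q in iks(P(62.5,75,29),tool(1.15)*R.from_euler('z',0)): pass
print("button")
for a in(0,np.pi/2,np.pi,-np.pi/2):
    for q in iks(P(62.5,0,31),tool(a)): print(round(a,1),q.round(2))
E
```

```text
down
button
```

Run:
```python
from kin import *
q1=np.array([.36,.02,-.94,.82,-.26,-.76])
print(ik(P(62.5,75,148),tool(1.15),q1))
import time;t=time.time()
g=np.random.default_rng(1)
for name,pos in(("k148",P(62.5,75,148)),("k29",P(62.5,75,29)),("b31",P(62.5,0,31))):
    for fl in(0,np.pi):
        rs=sorted([ik(pos,tool(1.15+fl),g.uniform(LO,HI)) for _ in range(30)],key=lambda r:r[1])[:4]
        for q,e in rs: print(name,round(fl,1),q.round(2),round(e,4))
print(time.time()-t)
```

```text
(array([ 0.3565668 ,  0.01319962, -0.95827387,  0.85028502, -0.24296367,
       -0.78375568]), np.float64(1.2307155294877248e-11))
k148 0 [ 0.36  0.01 -0.96  0.85 -0.24 -0.78] 0.0
k148 0 [ 0.36  0.01 -0.96  0.85 -0.24 -0.78] 0.0
k148 0 [ 0.36  0.01 -0.96  0.85 -0.24 -0.78] 0.0
k148 0 [ 0.36  0.01 -0.96  0.85 -0.24 -0.78] 0.0
k148 3.1 [ 0.36  0.01 -0.96  0.85 -0.24  2.36] 0.0
k148 3.1 [ 0.36  0.01 -0.96  0.85 -0.24  2.36] 0.0
k148 3.1 [ 0.36  0.01 -0.96  0.85 -0.24  2.36] 0.0
k148 3.1 [ 0.36  0.01 -0.96  0.85 -0.24  2.36] 0.0
k29 0 [-0.27  0.32 -0.81 -3.15 -0.17 -2.52] 0.1198
k29 0 [-0.27  0.32 -0.81 -3.15 -0.17 -2.52] 0.1198
k29 0 [-0.27  0.32 -0.81 -3.16 -0.17 -2.52] 0.1198
k29 0 [-0.27  0.32 -0.81 -3.16 -0.17 -2.52] 0.1198
k29 3.1 [-0.27  0.32 -0.81 -3.16 -0.17  0.62] 0.1198
k29 3.1 [-0.27  0.32 -0.81 -3.16 -0.17  0.62] 0.1198
k29 3.1 [-0.27  0.32 -0.81 -3.16 -0.17  0.62] 0.1198
k29 3.1 [-0.27  0.32 -0.81 -3.16 -0.17  0.62] 0.1198
b31 0 [ 0.19  0.31 -0.7   0.07 -0.17  0.13] 0.0778
b31 0 [ 0.19  0.31 -0.7   0.07 -0.17  0.13] 0.0778
b31 0 [ 0.19  0.31 -0.7   0.07 -0.17  0.13] 0.0778
b31 0 [ 0.19  0.31 -0.7   0.07 -0.17  0.13] 0.0778
b31 3.1 [ 0.19  0.31 -0.7   0.07 -0.17 -3.01] 0.0778
b31 3.1 [ 0.19  0.31 -0.7   0.07 -0.17 -3.01] 0.0778
b31 3.1 [ 0.19  0.31 -0.7   0.07 -0.17 -3.01] 0.0778
b31 3.1 [ 0.19  0.31 -0.7   0.07 -0.17 -3.01] 0.0778
22.796445846557617
```

```bash
cat >> h.py <<'E'
def toolt(phi,th=.35):
    "tool tilted th from vertical, closing line across the wing"
    return RW*R.from_euler('y',.472-th)*RW.inv()*tool(phi)
E
python3 - <<'E'
from kin import *
q0=np.array([.2,.3,-.75,0.1,-.25,0]) 
for th in(.40,.35,.30):
  for ph in(1.15,0,):
    for h in(90,30):
        q,e=ik(P(62.5,75,h),toolt(ph,th),np.r_[q0[:5],.2-ph]); print("knob",th,ph,h,q.round(2),round(e,4))
  q,e=ik(P(62.5,0,31),toolt(0,th),q0); print("button",th,q.round(2),round(e,4))
go(P(62.5,75,90),toolt(1.15))
E
```

```text
knob 0.4 1.15 90 [ 0.29  0.16 -0.94  0.91 -0.17 -0.81] 0.0031
knob 0.4 1.15 30 [ 0.32  0.31 -0.82  0.61 -0.17 -0.54] 0.079
knob 0.4 0 90 [ 0.29  0.16 -0.94  0.91 -0.17  0.34] 0.0031
knob 0.4 0 30 [ 0.32  0.31 -0.82  0.61 -0.17  0.61] 0.079
button 0.4 [ 0.2   0.31 -0.76  0.32 -0.17  1.02] 0.0464
knob 0.35 1.15 90 [ 0.38  0.18 -0.82  0.52 -0.29 -0.49] 0.0
knob 0.35 1.15 30 [ 0.31  0.31 -0.83  0.68 -0.17 -0.6 ] 0.034
knob 0.35 0 90 [ 0.38  0.18 -0.82  0.52 -0.29  0.66] 0.0
knob 0.35 0 30 [ 0.31  0.31 -0.83  0.68 -0.17  0.55] 0.034
button 0.35 [ 0.19  0.31 -0.79  0.45 -0.17  0.9 ] 0.0152
knob 0.3 1.15 90 [ 0.4   0.19 -0.73  0.34 -0.4  -0.33] 0.0
knob 0.3 1.15 30 [ 0.34  0.32 -0.79  0.55 -0.21 -0.5 ] 0.0
knob 0.3 0 90 [ 0.4   0.19 -0.73  0.34 -0.4   0.82] 0.0
knob 0.3 0 30 [ 0.34  0.32 -0.79  0.55 -0.21  0.65] 0.0
button 0.3 [ 0.21  0.32 -0.72  0.31 -0.25  1.01] 0.0
n 1 row [-0.041  -0.0184 -0.0472] [ 0.005   0.04   -0.0017] d [-12.3  -5.5 -14.2] v [ 0.01   0.08  -0.003]
```

Run:
```python
from kin import *
q0=np.array([.3,.3,-.8,0.6,-.25,-.5])
for d in(-.3,-.2,.15,.2,.25,.3,.4):
    r=tool(1.15)*R.from_euler('y',d); z=RW.inv().apply(r.apply([0,0,1]))
    for h in (80,30):
        q,e=ik(P(62.5,75,h),r,q0); print(d,h,q.round(2),round(e,4),z.round(2))
```

```text
-0.3 80 [ 0.22  0.22 -0.5  -0.38 -0.48  0.52] 0.0 [ 0.33  0.27 -0.91]
-0.3 30 [ 0.2   0.33 -0.46 -0.46 -0.42  0.63] 0.0 [ 0.33  0.27 -0.91]
-0.2 80 [ 0.32  0.2  -0.64 -0.11 -0.31  0.19] 0.0 [ 0.37  0.18 -0.91]
-0.2 30 [ 0.3   0.31 -0.6  -0.19 -0.23  0.29] 0.0 [ 0.37  0.18 -0.91]
0.15 80 [-0.02  0.18 -1.    2.04 -0.2  -1.67] 0.0476 [ 0.5  -0.14 -0.85]
0.15 30 [-0.    0.3  -0.96  2.04 -0.24 -1.7 ] 0.1029 [ 0.5  -0.14 -0.85]
0.2 80 [ 0.01  0.19 -1.01  2.04 -0.27 -1.7 ] 0.0431 [ 0.52 -0.18 -0.84]
0.2 30 [ 0.03  0.31 -0.97  2.04 -0.31 -1.73] 0.096 [ 0.52 -0.18 -0.84]
0.25 80 [ 0.04  0.19 -1.02  2.04 -0.34 -1.73] 0.0372 [ 0.53 -0.23 -0.82]
0.25 30 [ 0.06  0.32 -0.98  2.04 -0.38 -1.77] 0.0874 [ 0.53 -0.23 -0.82]
0.3 80 [ 0.07  0.21 -1.03  2.04 -0.41 -1.77] 0.0303 [ 0.54 -0.27 -0.8 ]
0.3 30 [ 0.09  0.33 -0.99  2.04 -0.45 -1.81] 0.0775 [ 0.54 -0.27 -0.8 ]
0.4 80 [ 0.13  0.23 -1.05  2.04 -0.54 -1.83] 0.014 [ 0.56 -0.36 -0.75]
0.4 30 [ 0.14  0.36 -1.01  2.04 -0.58 -1.88] 0.0549 [ 0.56 -0.36 -0.75]
```

```bash
cat >> h.py <<'E'
def kg(phi,d=-.2): return tool(phi)*R.from_euler('y',d)
E
python3 - <<'E'
from kin import *
q=np.array([.3,.31,-.6,-.19,-.23,.29])
for ph in(1.25,1.15,.9,.6,.3,0,-.05):
    q,e=ik(P(62.5,75,30),kg(ph),q); print(ph,q.round(2),round(e,4))
for h in (70,120): print(h,ik(P(62.5,75,h),kg(0),q)[0].round(2))
go(P(62.5,75,70),kg(1.15)); print(RW.apply(N).round(3), 'approach dir')
E
```

```text
1.25 [ 0.29  0.31 -0.6  -0.22 -0.21  0.22] 0.0
1.15 [ 0.3   0.31 -0.6  -0.19 -0.23  0.29] 0.0
0.9 [ 0.31  0.32 -0.61 -0.1  -0.27  0.44] 0.0
0.6 [ 0.33  0.32 -0.63  0.02 -0.3   0.6 ] 0.0
0.3 [ 0.35  0.33 -0.66  0.18 -0.3   0.72] 0.0
0 [ 0.36  0.33 -0.72  0.38 -0.29  0.8 ] 0.0
-0.05 [ 0.36  0.33 -0.73  0.42 -0.29  0.81] 0.0
70 [ 0.39  0.24 -0.7   0.3  -0.4   0.87]
120 [ 0.42  0.14 -0.67  0.24 -0.53  0.9 ]
n 2 row [-0.0054 -0.01   -0.0533] [0.043  0.0079 0.019 ] d [ -3.2  -6.  -32. ] v [0.172 0.032 0.076]
[-0.453  0.024  0.891] approach dir
```

Emit:
{"api": "servo_tool", "payload": {
  "plan": [
    [0,0,0.03,0.0172,0.0032,0.0076,0.6],
    [0,0,0.03,0.0172,0.0032,0.0076,0.6],
    [0,0,0,0.0172,0.0032,0.0076,0.6],
    [0,0,0,0.0172,0.0032,0.0076,0.6],
    [0,0,0,0.0172,0.0032,0.0076,0.6],
    [0,0,0,0,0,0,0.6]
  ]
}}

```text
clock: 3.38
position: [529.4, 14.9, 176.8]
ee_rot: [0.815, -0.539, 0.128, -0.17]
contact_force: [-0.2, 0.2, 1.0]
gripper_width: 51.6
grasp_force: 0.0
```

```bash
python3 -c "
from h import *
from bench import arm
print(np.round(arm.read_state()['joints'],2));go(P(62.5,75,70),kg(1.15))"
```

```text
[ 0.33  0.15 -0.61 -0.01 -0.39  0.08]
n 2 row [-0.011  -0.0022 -0.0835] [0.0046 0.0022 0.0033] d [ -6.6  -1.3 -50.1] v [0.018 0.009 0.013]
```

Emit:
{"api": "servo_tool", "payload": {
  "plan": [
    [-0.011,-0.002,-0.0835,0.0046,0.0022,0.0033,0.6],
    [-0.011,-0.002,-0.0835,0.0046,0.0022,0.0033,0.6],
    [0,0,0,0,0,0,0.6],
    [0,0,0,0,0,0,0.6]
  ]
}}

```text
clock: 3.88
position: [522.8, 13.4, 126.4]
ee_rot: [0.818, -0.535, 0.118, -0.175]
contact_force: [-0.8, 0.3, 0.3]
gripper_width: 51.4
grasp_force: 0.0
```

Run:
```python
from h import *; from bench import arm,vision
s=arm.read_state(); w=vision.get_image("wrist")
print(np.round(s['joints'],2));go(P(62.5,75,30),kg(1.15))
T=np.eye(4); T[:3,:3]=R.from_quat(s["ee_rot"]).as_matrix(); T[:3,3]=s["position"]
w["world_to_cam"]=np.linalg.inv(T@w["mount"])
print(proj(w,[P(62.5,75,6),P(62.5,0,12)]+[P(62.5,75,36)+RW.apply(k*21*(U*np.cos(1.15)-np.array([0,1,0])*np.sin(1.15))) for k in(1,-1)]).round(1))
cv2.imwrite("pics/w3.png",w["image"][...,::-1])
```

```text
[ 0.31  0.22 -0.63 -0.12 -0.29  0.21]
n 1 row [ 0.0599 -0.0028 -0.1182] [ 0.0007 -0.0003 -0.0005] d [ 18.   -0.8 -35.5] v [ 0.001 -0.001 -0.001]
[[319.4 205.9]
 [379.2  96.1]
 [319.4 199.5]
 [319.4 262.9]]
```

View pics/w3.png

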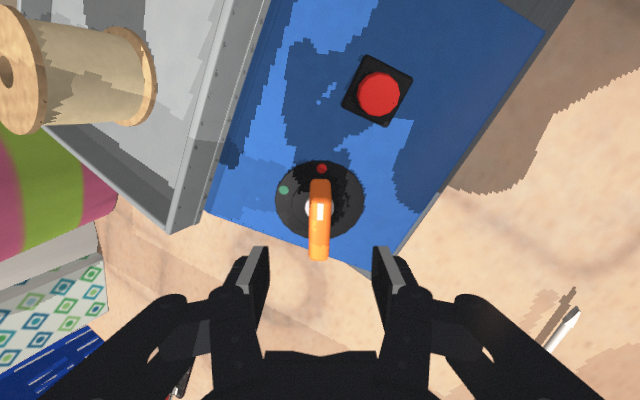

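The wrist view shows the disc at (320,203) and the wing running straight from about (320,180) to (320,260), centred between the fingers and matching the model. I'll descend and grip.

Emit:
{"api": "servo_tool", "payload": {
  "plan": [
    [0.02,-0.001,-0.0395,0,0,0,0.6],
    [0.02,-0.001,-0.0395,0,0,0,0.6],
    [0.02,-0.001,-0.0395,0,0,0,0.6],
    [0,0,0,0,0,0,0.6],
    [0,0,0,0,0,0,0.3],
    [0,0,0,0,0,0,0.1],
    [0,0,0,0,0,0,0.1],
    [0,0,0,0,0,0,0],
    [0,0,0,0,0,0,0]
  ]
}}

```text
clock: 5.05
position: [541.4, 12.6, 90.8]
ee_rot: [0.818, -0.535, 0.118, -0.176]
contact_force: [0.7, 1.2, 4.9]
gripper_width: 11.0
grasp_force: 59.8
```

```bash
python3 -c "
from h import *
go(P(62.5,75,30),kg(1.15)); print(RW.apply(N)*.08)"
```

```text
n 1 row [-0.0015  0.0002  0.0009] [ 0.0004  0.0001 -0.0004] d [-0.5  0.1  0.3] v [ 0.001  0.    -0.001]
[-0.036269    0.00192406  0.07128   ]
```

Emit:
{"api": "servo_tool", "payload": {
  "plan": [
    [0,0,0,-0.034,0.0018,0.0668,0],
    [0,0,0,-0.034,0.0018,0.0668,0],
    [0,0,0,-0.034,0.0018,0.0668,0],
    [0,0,0,-0.034,0.0018,0.0668,0],
    [0,0,0,-0.034,0.0018,0.0668,0],
    [0,0,0,-0.034,0.0018,0.0668,0],
    [0,0,0,-0.034,0.0018,0.0668,0],
    [0,0,0,0,0,0,0]
  ]
}}

```text
clock: 6.05
position: [540.7, 11.7, 90.5]
ee_rot: [0.988, -0.073, 0.136, -0.011]
contact_force: [1.3, -2.3, 5.0]
gripper_width: 10.9
grasp_force: 60.0
```

```bash
python3 -c "
from h import *
from bench import arm
s=arm.read_state();print(np.round(s['wrist_torque'],2),np.round(s['joints'],2))
go(P(62.5,75,30),kg(0))"
```

```text
[-0.84 -0.17 -0.08] [ 0.36  0.33 -0.71  0.32 -0.29  0.77]
n 1 row [0.0006 0.003  0.0019] [-0.0208  0.0015  0.0444] d [0.2 0.9 0.6] v [-0.042  0.003  0.089]
```

Emit:
{"api": "servo_tool", "payload": {
  "plan": [
    [0,0.002,0,-0.0113,0.0006,0.022,0],
    [0,0,0,-0.0113,0.0006,0.022,0],
    [0,0,0,0,0,0,0]
  ]
}}

```text
clock: 6.42
position: [540.7, 11.7, 90.5]
ee_rot: [0.99, -0.028, 0.135, 0.005]
contact_force: [2.7, -6.3, 4.5]
gripper_width: 10.6
grasp_force: 59.9
```

```bash
python3 -c "
from h import *
from bench import arm
s=arm.read_state();print(np.round(s['wrist_torque'],2))
go(P(62.5,75,30),kg(0))"
```

```text
[-1.49 -0.52 -0.34]
n 1 row [0.0008 0.0031 0.0019] [0.0017 0.0002 0.0019] d [0.2 0.9 0.6] v [0.003 0.    0.004]
```

The knob reads 0 from the tool angle, with a sideways force building up, so it's at the stop. I'll open, retreat, and work out the lever poses.

Emit:
{"api": "servo_tool", "payload": {
  "plan": [
    [0,0,0,0,0,0,0.5],
    [0,0,0,0,0,0,0.5],
    [0,0,0,0,0,0,0.5],
    [-0.03,0.0015,0.059,0,0,0,0.5],
    [-0.06,0.003,0.12,0,0,0,0.5],
    [-0.06,0.003,0.12,0,0,0,0.5],
    [0,0,0,0,0,0,0.4]
  ]
}}

```text
clock: 7.3
position: [496.0, 15.9, 182.4]
ee_rot: [0.99, -0.027, 0.138, 0.004]
contact_force: [-0.5, 0.3, 0.5]
gripper_width: 34.3
grasp_force: 0.0
```

```bash
cat >> h.py <<'E'
A0=np.deg2rad(48)
def lev(a,px=-5.15,r=115): # lever grip centre, world
    return stand(*V)([px-r*np.cos(A0-a),-85,75+r*np.sin(A0-a)])+LOFF
LOFF=np.array([-3,-.5,1.])
E
python3 - <<'E'
from kin import *; from bench import arm
s=arm.read_state();q=np.array(s["joints"])
print(q.round(2), lev(0).round(1), lev(.72).round(1))
for th0 in(-.35,-.2,-.1):
    for a in(-.01,0,.35,.72):
        g=lev(a); 
        q_,e=ik(g,toolt(0,th0+a),[.1,.2,-.3,.1,-.8,1.3]); print(th0,a,q_.round(2),round(e,4))
th0=-.2
go(lev(0)+[0,0,110],toolt(0,th0))
E
```

```text
[ 0.43  0.12 -0.67  0.24 -0.55  0.9 ] [ 515.3 -146.1  161.5] [ 478.1 -144.2   89.5]
-0.35 -0.01 [ 0.01  0.49 -0.1  -0.02 -1.34  1.51] 0.0
-0.35 0 [ 0.01  0.48 -0.11 -0.02 -1.33  1.51] 0.0
-0.35 0.35 [ 0.03  0.32 -0.43 -0.   -0.82  1.49] 0.0
-0.35 0.72 [ 0.04  0.26 -0.78  0.12 -0.17  1.36] 0.0129
-0.2 -0.01 [ 0.02  0.41 -0.19 -0.02 -1.17  1.51] 0.0
-0.2 0 [ 0.02  0.41 -0.2  -0.02 -1.16  1.51] 0.0
-0.2 0.35 [ 0.04  0.26 -0.54  0.02 -0.62  1.46] 0.0
-0.2 0.72 [-0.04  0.26 -0.66 -0.43 -0.17  1.98] 0.0663
-0.1 -0.01 [ 0.02  0.37 -0.26 -0.01 -1.05  1.5 ] 0.0
-0.1 0 [ 0.02  0.36 -0.27 -0.01 -1.04  1.5 ] 0.0
-0.1 0.35 [ 0.04  0.23 -0.61  0.05 -0.48  1.43] 0.0
-0.1 0.72 [-0.16  0.25 -0.58 -0.89 -0.17  2.54] 0.0495
n 4 row [ 0.0161 -0.135   0.0742] [0.0031 0.0596 0.0001] d [  19.3 -162.    89. ] v [0.025 0.477 0.001]
```

Emit:
{"api": "servo_tool", "payload": {
  "plan": [
    [0.013,-0.09,0.08,0.0025,0.04,0,0.4],
    [0.013,-0.09,0.08,0.0025,0.04,0,0.4],
    [0.013,-0.09,0.05,0.0025,0.04,0,0.4],
    [0.013,-0.09,0.04,0.0025,0.04,0,0.4],
    [0.013,-0.09,0.04,0.0025,0.04,0,0.4],
    [0,-0.09,0,0,0.04,0,0.4],
    [0,0,0,0,0,0,0.4]
  ]
}}

```text
clock: 8.18
position: [515.4, -148.3, 263.8]
ee_rot: [0.994, -0.029, -0.107, -0.001]
contact_force: [0.1, 1.2, 0.1]
gripper_width: 34.2
grasp_force: 0.0
```

Run:
```python
from h import *; from bench import arm,vision
s=arm.read_state(); w=vision.get_image("wrist"); np.savez("w4.npz",pos=s["position"],q=s["ee_rot"],**w)
T=np.eye(4); T[:3,:3]=R.from_quat(s["ee_rot"]).as_matrix(); T[:3,3]=s["position"]
w["world_to_cam"]=np.linalg.inv(T@w["mount"])
print(s["position"],s["gripper_width"])
print(proj(w,[P(62.5,75,6),P(62.5,0,12),lev(0,r=81),lev(0,r=150),lev(0)]).round(1))
cv2.imwrite("pics/w4.png",w["image"][...,::-1])
```

```text
[ 515.38338144 -148.28090376  263.81983351] 34.186746352527855
[[152.5 112.5]
 [228.1 115.4]
 [317.7 137.9]
 [318.  224.7]
 [317.9 178.6]]
```

View pics/w4.png

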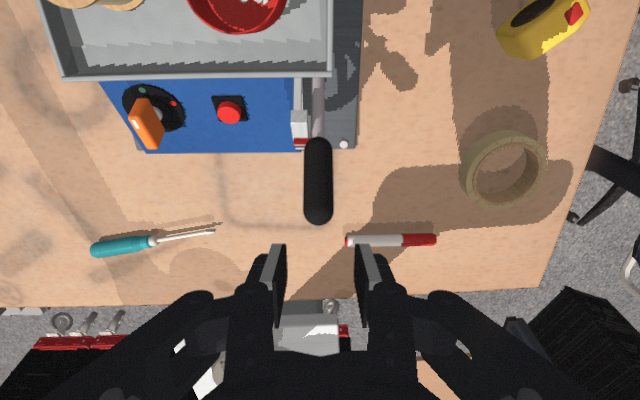

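The grip spans (317,138)–(318,224), exactly as predicted, and the wing points at the green dot (141,91). Next I'll plan the lever approach.

Run:
```python
from kin import *; from bench import arm
r=toolt(0,-.45); z=r.apply([0,0,1]); print(z.round(3))
go(lev(0)-z*65,r); print((z*60/300).round(4))
q=np.array(arm.read_state()["joints"])
a_=np.linspace(0,.74,13); pts=[]
for a in a_:
    th=-.45+.62*a/.74; r=toolt(0,th); p=lev(a)-r.apply([0,0,5]); q,e=ik(p,r,q); pts.append(p); print(round(a,3),q.round(2),round(e,4),p.round(1))
print((np.diff(pts,axis=0)/300).round(4).tolist(), RW.apply([0,-1,0])*.62/12/2)
```

```text
[-0.435  0.023 -0.9  ]
n 2 row [ 0.0478 -0.0002 -0.0739] [0.0042 0.0593 0.0008] d [ 28.7  -0.1 -44.3] v [0.017 0.237 0.003]
[-0.087   0.0046 -0.18  ]
0.0 [ 0.01  0.53 -0.04 -0.03 -1.45  1.52] 0.0 [ 517.5 -146.2  166. ]
0.062 [ 0.01  0.5  -0.09 -0.03 -1.38  1.51] 0.0 [ 512.1 -146.   161.2]
0.123 [ 0.02  0.47 -0.14 -0.02 -1.3   1.51] 0.0 [ 507.1 -145.7  156. ]
0.185 [ 0.02  0.45 -0.19 -0.02 -1.23  1.51] 0.0 [ 502.4 -145.4  150.6]
0.247 [ 0.02  0.42 -0.24 -0.02 -1.15  1.51] 0.0 [ 498.  -145.2  144.9]
0.308 [ 0.02  0.4  -0.29 -0.02 -1.08  1.5 ] 0.0 [ 494. -145.  139.]
0.37 [ 0.03  0.38 -0.34 -0.01 -1.    1.5 ] 0.0 [ 490.4 -144.8  132.8]
0.432 [ 0.03  0.36 -0.38 -0.01 -0.92  1.5 ] 0.0 [ 487.1 -144.6  126.4]
0.493 [ 0.03  0.34 -0.43 -0.   -0.84  1.49] 0.0 [ 484.2 -144.5  119.8]
0.555 [ 0.03  0.33 -0.48  0.   -0.75  1.48] 0.0 [ 481.8 -144.4  113.1]
0.617 [ 0.04  0.31 -0.53  0.01 -0.66  1.47] 0.0 [ 479.8 -144.2  106.2]
0.678 [ 0.04  0.3  -0.58  0.02 -0.57  1.46] 0.0 [ 478.2 -144.2   99.2]
0.74 [ 0.04  0.3  -0.63  0.04 -0.48  1.44] 0.0 [ 477.  -144.1   92.2]
[[-0.0178, 0.0009, -0.016], [-0.0168, 0.0009, -0.0171], [-0.0157, 0.0008, -0.0181], [-0.0146, 0.0008, -0.019], [-0.0134, 0.0007, -0.0198], [-0.0121, 0.0006, -0.0206], [-0.0108, 0.0006, -0.0213], [-0.0095, 0.0005, -0.0219], [-0.0081, 0.0004, -0.0225], [-0.0067, 0.0004, -0.0229], [-0.0053, 0.0003, -0.0233], [-0.0039, 0.0002, -0.0236]] [-0.00136853 -0.02579706  0.        ]
```

Emit:
{"api": "servo_tool", "payload": {
  "plan": [
    [0.032,0,-0.0493,0.0028,0.0395,0.0005,0.4],
    [0.032,0,-0.0493,0.0028,0.0395,0.0005,0.4],
    [0.032,0,-0.0493,0.0028,0.0395,0.0005,0.4],
    [0,0,0,0,0,0,0.4],
    [-0.029,0.0015,-0.06,0,0,0,0.4],
    [-0.029,0.0015,-0.06,0,0,0,0.4],
    [0,0,0,0,0,0,0.4]
  ]
}}

```text
clock: 9.1
position: [524.9, -145.6, 186.3]
ee_rot: [0.975, -0.025, -0.222, -0.006]
contact_force: [0.0, -0.6, 1.2]
gripper_width: 34.7
grasp_force: 0.0
```

```bash
python3 -c "
from h import *
r=toolt(0,-.45); go(lev(0)-r.apply([0,0,5]),r)"
```

```text
n 1 row [-0.0246 -0.0021 -0.0678] [-0.0002  0.0014 -0.0012] d [ -7.4  -0.6 -20.3] v [-0.     0.003 -0.002]
```

Emit:
{"api": "servo_tool", "payload": {
  "plan": [
    [-0.0123,-0.001,-0.034,0,0,0,0.4],
    [-0.0123,-0.001,-0.034,0,0,0,0.4],
    [0,0,0,0,0,0,0.4],
    [0,0,0,0,0,0,0.2],
    [0,0,0,0,0,0,0.1],
    [0,0,0,0,0,0,0.1],
    [0,0,0,0,0,0,0.1]
  ]
}}

```text
clock: 9.98
position: [519.2, -147.3, 166.1]
ee_rot: [0.975, -0.025, -0.221, -0.005]
contact_force: [-0.9, -5.5, -0.1]
gripper_width: 20.2
grasp_force: 58.9
```

Emit:
{"api": "servo_tool", "payload": {
  "plan": [
    [-0.0178,0.0009,-0.016,-0.0014,-0.0258,0,0.1],
    [-0.0168,0.0009,-0.0171,-0.0014,-0.0258,0,0.1],
    [-0.0157,0.0008,-0.0181,-0.0014,-0.0258,0,0.1],
    [-0.0146,0.0008,-0.019,-0.0014,-0.0258,0,0.1],
    [-0.0134,0.0007,-0.0198,-0.0014,-0.0258,0,0.1],
    [-0.0121,0.0006,-0.0206,-0.0014,-0.0258,0,0.1],
    [-0.0108,0.0006,-0.0213,-0.0014,-0.0258,0,0.1],
    [-0.0095,0.0005,-0.0219,-0.0014,-0.0258,0,0.1],
    [0,0,0,0,0,0,0.1]
  ]
}}

```text
clock: 11.1
position: [486.3, -145.5, 122.1]
ee_rot: [1.0, -0.025, -0.015, 0.0]
contact_force: [-3.2, -4.4, 11.4]
gripper_width: 20.3
grasp_force: 60.0
```

```bash
cat > la.py <<'E'
from h import *; from bench import arm
s=arm.read_state(); p=s["position"]+R.from_quat(s["ee_rot"]).apply([0,0,5])-LOFF-[V[0],V[1],0]; p=RW.inv().apply(p)
print("lever a",A0-np.arctan2(p[2]-75,-5.15-p[0]),"r",np.hypot(p[2]-75,-5.15-p[0]),p)
E
python3 la.py
```

```text
lever a 0.4681869837820966 r 113.82686921015512 [-111.29154902  -85.92070078  116.11602761]
```

Emit:
{"api": "servo_tool", "payload": {
  "plan": [
    [-0.0081,0.0004,-0.0225,-0.0014,-0.0258,0,0.1],
    [-0.0067,0.0004,-0.0229,-0.0014,-0.0258,0,0.1],
    [-0.0053,0.0003,-0.0233,-0.0014,-0.0258,0,0.1],
    [-0.0039,0.0002,-0.0236,-0.0014,-0.0258,0,0.1],
    [-0.001,0,-0.013,-0.0007,-0.0129,0,0.1],
    [0,0,0,0,0,0,0.1]
  ]
}}

```text
clock: 11.85
position: [477.4, -145.0, 89.2]
ee_rot: [0.995, -0.026, 0.1, 0.003]
contact_force: [-7.4, -5.4, 10.4]
gripper_width: 20.3
grasp_force: 61.5
```

```bash
python3 la.py
```

```text
lever a 0.764975326638561 r 114.20732286900932 [-119.05495981  -85.92082875   83.30498206]
```

Emit:
{"api": "servo_tool", "payload": {
  "plan": [
    [0.002,0,0.014,0.0008,0.016,0,0.1],
    [0.002,0,0.014,0.0008,0.016,0,0.1],
    [0,0,0,0,0,0,0.1],
    [0,0,0,0,0,0,0.25],
    [0,0,0,0,0,0,0.4],
    [0,0,0,0,0,0,0.4],
    [-0.006,0,0.04,0,0,0,0.4],
    [-0.02,0,0.1,0,0,0,0.4],
    [-0.03,0,0.15,0,0,0,0.4],
    [-0.01,0,0.15,0,0,0,0.4],
    [0,0,0,0,0,0,0.4]
  ]
}}

```text
clock: 13.22
position: [461.8, -144.4, 233.4]
ee_rot: [0.997, -0.025, 0.073, 0.002]
contact_force: [-0.4, -0.1, -1.2]
gripper_width: 34.2
grasp_force: 0.0
```

Run:
```python
from h import *; from bench import arm,vision
s=arm.read_state(); w=vision.get_image("wrist")
T=np.eye(4); T[:3,:3]=R.from_quat(s["ee_rot"]).as_matrix(); T[:3,3]=s["position"]
w["world_to_cam"]=np.linalg.inv(T@w["mount"])
for a in(.44,.655,.88): print(a,proj(w,[lev(a,r=81),lev(a,r=150)]).round(1).tolist())
sc=vision.get_image("scene"); np.savez("s2.npz",**sc)
for a in(0,.44,.655,.88): print(a,((proj(sc,[lev(a,r=81)-LOFF,lev(a,r=150)-LOFF])-[285,150])*5).round(0).tolist())
c=lambda im:im[...,::-1]
A=cv2.resize(c(sc["image"])[150:270,285:405],(600,600),interpolation=cv2.INTER_CUBIC)
cv2.imwrite("pics/s2.png",A); cv2.imwrite("pics/w5.png",c(w["image"])); print(s["position"])
```

```text
0.44 [[319.8, 151.3], [319.6, 234.7]]
0.655 [[319.8, 156.9], [319.6, 235.5]]
0.88 [[319.8, 157.9], [319.6, 228.6]]
0 [[372.0, 319.0], [319.0, 282.0]]
0.44 [[344.0, 380.0], [265.0, 402.0]]
0.655 [[336.0, 408.0], [251.0, 456.0]]
0.88 [[333.0, 435.0], [247.0, 506.0]]
[ 461.76792633 -144.41082476  233.35475153]
```

View pics/s2.png

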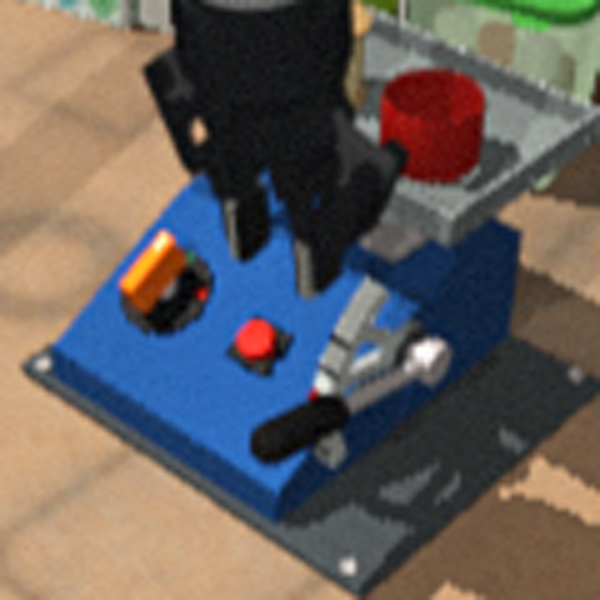

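The lever grip at (345,410)–(260,445) matches the 0.655 model, the pointer (318,392) sits on the yellow mark, the tray is up, and the tin is standing. Next I'll go back to the knob.

Run:
```python
from h import *; from bench import vision
t=vision.get_image("top");t0=dict(np.load("top.npz")); W=stand(*V)
for y in(-70,0,70):
    for d,z in((t0,129),(t,171)):
        u=proj(d,W([20,y,z]))[0].round().astype(int); print(y,z,d["z_map"][u[1],u[0]],end=' ')
print(); go(P(62.5,75,90),kg(0))
```

```text
-70 129 1123.3988 -70 171 1085.386 0 129 1129.6158 0 171 1086.268 70 129 1129.6141 70 171 1092.4814 
n 4 row [ 0.0456  0.132  -0.0696] [-0.0008 -0.0171 -0.0002] d [ 54.7 158.3 -83.5] v [-0.006 -0.137 -0.001]
```

Emit:
{"api": "servo_tool", "payload": {
  "plan": [
    [0.03,0.132,0,0,-0.0137,0,0.5],
    [0.03,0.132,0,0,-0.0137,0,0.5],
    [0.03,0.132,-0.02,0,-0.0137,0,0.5],
    [0.046,0.132,-0.06,0,-0.0137,0,0.5],
    [0.046,0,-0.1,0,-0.0137,0,0.5],
    [0,0,-0.098,0,0,0,0.5],
    [0,0,0,0,0,0,0.5],
    [0,0,0,0,0,0,0.5]
  ]
}}

```text
clock: 14.38
position: [514.7, 14.0, 145.4]
ee_rot: [0.99, -0.026, 0.136, 0.001]
contact_force: [0.6, 0.6, 0.5]
gripper_width: 42.6
grasp_force: 0.0
```

Run:
```python
from h import *; from bench import arm,vision
go(P(62.5,75,30),kg(0)); go(P(62.5,75,60),kg(0))
s=arm.read_state(); w=vision.get_image("wrist")
T=np.eye(4); T[:3,:3]=R.from_quat(s["ee_rot"]).as_matrix(); T[:3,3]=s["position"]
w["world_to_cam"]=np.linalg.inv(T@w["mount"])
pr=proj(w,[P(62.5,75,6)]+[P(62.5,75,36)+RW.apply(k*21*U) for k in(1,-1)]); print(pr.round(1))
h=cv2.cvtColor(w["image"],cv2.COLOR_RGB2HSV); m=cv2.inRange(h,(8,170,120),(20,255,255))
n,l,st,c=cv2.connectedComponentsWithStats(m); i=1+st[1:,4].argmax(); print(st[i],c[i])
ys,xs=np.nonzero(l==i); print("col per row",[(int(r),float(xs[ys==r].mean().round(1))) for r in range(ys.min(),ys.max()+1,8)])
```

```text
n 2 row [ 0.0437 -0.0023 -0.0905] [-0.0013  0.0003 -0.0005] d [ 26.2  -1.4 -54.3] v [-0.005  0.001 -0.002]
n 1 row [ 0.042  -0.0021 -0.092 ] [-0.0027  0.0006 -0.0011] d [ 12.6  -0.6 -27.6] v [-0.005  0.001 -0.002]
[[322.1 193.2]
 [322.2 184.9]
 [322.  243.8]]
[ 313  168   20   73 1102] [322.4446461  205.20871143]
col per row [(168, 322.0), (176, 322.0), (184, 322.5), (192, 326.0), (200, 326.0), (208, 322.5), (216, 322.0), (224, 322.0), (232, 322.0), (240, 322.0)]
```

The wing is exactly aligned (column 322 throughout), so the knob is at 0. I'll descend and grip.

Emit:
{"api": "servo_tool", "payload": {
  "plan": [
    [0.0218,-0.0012,-0.0453,0,0,0,0.5],
    [0.0218,-0.0012,-0.0453,0,0,0,0.5],
    [0.0218,-0.0012,-0.0453,0,0,0,0.5],
    [0.0218,-0.0012,-0.0453,0,0,0,0.5],
    [0,0,0,0,0,0,0.5],
    [0,0,0,0,0,0,0.2],
    [0,0,0,0,0,0,0.1],
    [0,0,0,0,0,0,0],
    [0,0,0,0,0,0,0],
    [0,0,0,0,0,0,0]
  ]
}}

```text
clock: 15.68
position: [540.7, 11.7, 92.1]
ee_rot: [0.99, -0.026, 0.136, 0.001]
contact_force: [0.0, -4.4, 4.6]
gripper_width: 11.0
grasp_force: 59.5
```

Emit:
{"api": "servo_tool", "payload": {
  "plan": [
    [0,0,0,0.034,-0.0018,-0.0668,0],
    [0,0,0,0.034,-0.0018,-0.0668,0],
    [0,0,0,0.034,-0.0018,-0.0668,0],
    [0,0,0,0.034,-0.0018,-0.0668,0],
    [0,0,0,0.034,-0.0018,-0.0668,0],
    [0,0,0,0.034,-0.0018,-0.0668,0],
    [0,0,0,0.034,-0.0018,-0.0668,0],
    [0,0,0,0,0,0,0]
  ]
}}

```text
clock: 16.68
position: [541.0, 12.1, 92.2]
ee_rot: [0.844, -0.495, 0.124, -0.165]
contact_force: [-2.4, -3.8, 8.1]
gripper_width: 10.7
grasp_force: 60.2
```

```bash
python3 -c "
from h import *
from bench import arm
s=arm.read_state();print(np.round(s['wrist_torque'],2),np.round(s['joints'],2))
go(P(62.5,75,30),kg(1.25))"
```

```text
[-1.19  0.61 -0.45] [ 0.3   0.31 -0.61 -0.17 -0.24  0.37]
n 2 row [-0.0002  0.0008 -0.0018] [ 0.0223  0.001  -0.0447] d [-0.1  0.5 -1.1] v [ 0.089  0.004 -0.179]
```

Emit:
{"api": "servo_tool", "payload": {
  "plan": [
    [0,0,0,0.0223,-0.001,-0.0446,0],
    [0,0,0,0.0223,-0.001,-0.0446,0],
    [0,0,0,0.006,0,-0.012,0],
    [0,0,0,0,0,0,0]
  ]
}}

```text
clock: 17.18
position: [541.1, 12.2, 92.2]
ee_rot: [0.782, -0.58, 0.117, -0.194]
contact_force: [-2.9, -5.2, 7.9]
gripper_width: 10.7
grasp_force: 61.2
```

```bash
python3 -c "
from h import *
from bench import arm
s=arm.read_state();print(np.round(s['wrist_torque'],2),np.round(s['joints'],2))
go(P(62.5,75,30),kg(1.25)); go(P(62.5,75,90),kg(1.25))"
```

```text
[-1.89  0.6   0.21] [ 0.29  0.31 -0.61 -0.22 -0.2   0.21]
n 1 row [-0.0006  0.0015 -0.0037] [-0.0042  0.0041  0.0086] d [-0.2  0.5 -1.1] v [-0.008  0.008  0.017]
n 2 row [-0.0457  0.0032  0.0872] [-0.0021  0.002   0.0043] d [-27.4   1.9  52.3] v [-0.008  0.008  0.017]
```

Emit:
{"api": "servo_tool", "payload": {
  "plan": [
    [0,0,0,0,0,0,0.3],
    [0,0,0,0,0,0,0.5],
    [0,0,0,0,0,0,0.5],
    [-0.023,0.0015,0.0436,0,0,0,0.5],
    [-0.046,0.003,0.0872,0,0,0,0.5],
    [-0.046,0.003,0.0872,0,0,0,0.3],
    [0,0,0,0,0,0,0],
    [0,0,0,0,0,0,0]
  ]
}}

```text
clock: 18.18
position: [505.9, 14.8, 155.6]
ee_rot: [0.78, -0.583, 0.115, -0.194]
contact_force: [-0.1, -0.4, -0.4]
gripper_width: 0.3
grasp_force: 0.0
```

Run:
```python
from kin import *; from bench import arm,vision
s=arm.read_state(); w=vision.get_image("wrist")
T=np.eye(4); T[:3,:3]=R.from_quat(s["ee_rot"]).as_matrix(); T[:3,3]=s["position"]
w["world_to_cam"]=np.linalg.inv(T@w["mount"])
for ph in(1.05,1.15,1.25):
    d=U*np.cos(ph)-np.array([0,1,0])*np.sin(ph); a,b=proj(w,[P(62.5,75,36)+RW.apply(k*21*d) for k in(1,-1)]); print(ph,a.round(1),b.round(1),np.degrees(np.arctan2(*(b-a))).round(1))
h=cv2.cvtColor(w["image"],cv2.COLOR_RGB2HSV); m=cv2.inRange(h,(8,170,120),(20,255,255))
n,l,st,c=cv2.connectedComponentsWithStats(m); i=1+st[1:,4].argmax(); print(st[i],c[i])
ys,xs=np.nonzero(l==i); v=cv2.fitLine(np.c_[xs,ys].astype(np.float32),cv2.DIST_L2,0,.01,.01).ravel(); print(np.degrees(np.arctan2(v[0],v[1])))
cv2.imwrite("pics/w6.png",w["image"][...,::-1])
q=np.array(s["joints"])
for ph in(1.25,.8,0):
  for d in(-.2,-.12):
    for h in(60,31,22): q_,e=ik(P(62.5,0,h),kg(ph,d),q); print("btn",ph,d,h,q_.round(2),round(e,4))
```

```text
1.05 [309.4 172.4] [324.4 228.3] 15.0
1.15 [312.8 171.9] [321.3 228.8] 8.5
1.25 [316.2 171.6] [318.2 229. ] 2.0
[307 157  20  70 615] [317.68292683 183.80813008]
3.244665
btn 1.25 -0.2 60 [ 0.1   0.25 -0.54 -0.35 -0.37  0.51] 0.0
btn 1.25 -0.2 31 [ 0.09  0.32 -0.51 -0.4  -0.34  0.58] 0.0
btn 1.25 -0.2 22 [ 0.09  0.34 -0.5  -0.42 -0.33  0.6 ] 0.0
btn 1.25 -0.12 60 [ 0.18  0.24 -0.68 -0.06 -0.21  0.17] 0.0
btn 1.25 -0.12 31 [ 0.17  0.31 -0.65 -0.11 -0.17  0.22] 0.0009
btn 1.25 -0.12 22 [ 0.17  0.33 -0.63 -0.15 -0.17  0.27] 0.0038
btn 0.8 -0.2 60 [ 0.14  0.26 -0.55 -0.19 -0.41  0.77] 0.0
btn 0.8 -0.2 31 [ 0.14  0.33 -0.53 -0.22 -0.37  0.81] 0.0
btn 0.8 -0.2 22 [ 0.13  0.35 -0.53 -0.23 -0.35  0.83] 0.0
btn 0.8 -0.12 60 [ 0.2   0.24 -0.68  0.04 -0.25  0.5 ] 0.0
btn 0.8 -0.12 31 [ 0.19  0.31 -0.68  0.04 -0.18  0.51] 0.0
btn 0.8 -0.12 22 [ 0.19  0.33 -0.68  0.04 -0.17  0.52] 0.0
btn 0 -0.2 60 [ 0.23  0.26 -0.67  0.2  -0.39  1.12] 0.0
btn 0 -0.2 31 [ 0.22  0.33 -0.67  0.23 -0.32  1.09] 0.0
btn 0 -0.2 22 [ 0.21  0.35 -0.68  0.24 -0.29  1.08] 0.0
btn 0 -0.12 60 [ 0.21  0.24 -0.8   0.45 -0.21  0.88] 0.0
btn 0 -0.12 31 [ 0.19  0.31 -0.78  0.44 -0.17  0.9 ] 0.0166
btn 0 -0.12 22 [ 0.19  0.33 -0.76  0.4  -0.17  0.94] 0.023
```

View pics/w6.png

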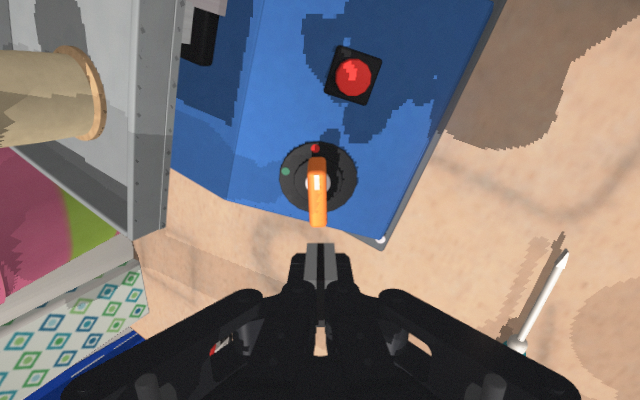

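The knob reads about 1.23: the wing runs from (317,157) to (318,227), in line with the red dot (315,148). The spool is standing. Next, the button poses, with the camera side turned away from the lever.

```bash
cat >> h.py <<'E'
def btn(h,d=-.2):
    r=kg(0,d); return P(62.5,0,h)-r.apply([5,0,19]),r
E
python3 - <<'E'
from kin import *; from bench import arm
p,r=btn(60); go(p,r)
s=arm.read_state(); x=RW.inv().apply(r.apply([1,0,0])); print(x.round(2), "edge drop",11*(x@N))
q=np.array([.22,.3,-.67,.2,-.35,1.1])
for h in(60,20,6):
    p,r=btn(h); q,e=ik(p,r,q); print(h,p.round(1),q.round(2),round(e,4))
E
```

```text
n 8 row [ 0.0031 -0.0316 -0.0085] [-0.0362  0.0021  0.0711] d [  7.5 -75.7 -20.5] v [-0.58   0.034  1.137]
[0.96 0.   0.27] edge drop -2.1853632431341006
60 [513.5 -61.  134.8] [ 0.23  0.22 -0.66  0.18 -0.43  1.13] 0.0
20 [531.6 -62.   99.2] [ 0.22  0.31 -0.67  0.22 -0.33  1.1 ] 0.0
6 [537.9 -62.3  86.7] [ 0.21  0.34 -0.68  0.24 -0.3   1.08] 0.0
```

Emit:
{"api": "servo_tool", "payload": {
  "plan": [
    [0,-0.0316,0,-0.0362,0.0021,0.0711,0],
    [0,-0.0316,0,-0.0362,0.0021,0.0711,0],
    [0,-0.0316,0,-0.0362,0.0021,0.0711,0],
    [0,-0.0316,0,-0.0362,0.0021,0.0711,0],
    [0.006,-0.0316,-0.017,-0.0362,0.0021,0.0711,0],
    [0.006,-0.0316,-0.017,-0.0362,0.0021,0.0711,0],
    [0.006,-0.0316,-0.017,-0.0362,0.0021,0.0711,0],
    [0.006,-0.0316,-0.017,-0.0362,0.0021,0.0711,0],
    [0,0,0,0,0,0,0],
    [0,0,0,0,0,0,0]
  ]
}}

```text
clock: 19.48
position: [513.2, -61.1, 135.2]
ee_rot: [0.991, -0.027, 0.135, 0.002]
contact_force: [0.2, 0.1, -0.3]
gripper_width: 0.1
grasp_force: 0.0
```

```bash
python3 -c "
from h import *
go(*btn(20))"
```

```text
n 1 row [ 0.0612 -0.0031 -0.1201] [-0.0014 -0.0006  0.0006] d [ 18.4  -0.9 -36. ] v [-0.003 -0.001  0.001]
```

Emit:
{"api": "servo_tool", "payload": {
  "plan": [
    [0.0306,-0.0015,-0.06,0,0,0,0],
    [0.0306,-0.0015,-0.06,0,0,0,0],
    [0,0,0,0,0,0,0],
    [0.003,-0.0002,-0.0059,0,0,0,0],
    [0.003,-0.0002,-0.0059,0,0,0,0],
    [0.003,-0.0002,-0.0059,0,0,0,0],
    [0.003,-0.0002,-0.0059,0,0,0,0],
    [0.003,-0.0002,-0.0059,0,0,0,0],
    [0,0,0,0,0,0,0]
  ]
}}

```text
clock: 20.6
position: [536.0, -62.4, 90.8]
ee_rot: [0.991, -0.026, 0.135, 0.003]
contact_force: [0.3, -0.3, 0.9]
gripper_width: -0.2
grasp_force: 0.0
```

Emit:
{"api": "servo_tool", "payload": {
  "plan": [
    [0.003,-0.0002,-0.0059,0,0,0,0],
    [0.003,-0.0002,-0.0059,0,0,0,0],
    [0,0,0,0,0,0,0]
  ]
}}

```text
clock: 20.98
position: [537.8, -62.5, 87.2]
ee_rot: [0.991, -0.026, 0.135, 0.003]
contact_force: [-2.0, -0.1, 1.7]
gripper_width: -0.0
grasp_force: 1.0
```

Emit:
{"api": "servo_tool", "payload": {
  "plan": [
    [0.003,-0.0002,-0.0059,0,0,0,0],
    [0.003,-0.0002,-0.0059,0,0,0,0],
    [0,0,0,0,0,0,0]
  ]
}}

```text
clock: 21.35
position: [539.0, -62.7, 84.8]
ee_rot: [0.991, -0.026, 0.135, 0.003]
contact_force: [-8.7, 2.7, 13.0]
gripper_width: 0.1
grasp_force: 7.8
```

Emit:
{"api": "servo_tool", "payload": {
  "plan": [
    [0,0,0,0,0,0,0],
    [0,0,0,0,0,0,0],
    [0,0,0,0,0,0,0],
    [0,0,0,0,0,0,0],
    [0,0,0,0,0,0,0],
    [0,0,0,0,0,0,0],
    [0,0,0,0,0,0,0],
    [0,0,0,0,0,0,0],
    [0,0,0,0,0,0,0],
    [0,0,0,0,0,0,0],
    [0,0,0,0,0,0,0],
    [0,0,0,0,0,0,0],
    [0,0,0,0,0,0,0],
    [0,0,0,0,0,0,0],
    [0,0,0,0,0,0,0],
    [0,0,0,0,0,0,0]
  ]
}}

```text
clock: 23.35
position: [539.0, -62.7, 84.9]
ee_rot: [0.99, -0.026, 0.135, 0.003]
contact_force: [-9.0, 2.9, 13.1]
gripper_width: 0.0
grasp_force: 7.7
```

```bash
cat > chk.py <<'E'
from h import *; from bench import vision
L=lambda a,r:lev(a,r=r)-LOFF
for n in("scene","top"):
    d=vision.get_image(n)
    for a in(0,.2,.655):
        u=proj(d,[L(a,r) for r in(95,115,135)]).round().astype(int); T=d["world_to_cam"]
        print(n,a,[(int(d["image"][v[1],v[0]].max()),round(float((T@np.r_[L(a,r),1])[2]-d["z_map"][v[1],v[0]]),0)) for v,r in zip(u,(95,115,135))])
    if n=="top":
        W=stand(*V)
        for y in(-70,-10,70):
            u=proj(d,W([20,y,171]))[0].round().astype(int); print(y,d["z_map"][u[1],u[0]])
E
python3 chk.py
```

```text
scene 0 [(19, 29.0), (18, 28.0), (25, 17.0)]
scene 0.2 [(80, -16.0), (178, -108.0), (177, -132.0)]
scene 0.655 [(147, -17.0), (88, -69.0), (94, -82.0)]
top 0 [(37, 17.0), (40, 17.0), (41, 15.0)]
top 0.2 [(40, 39.0), (45, 40.0), (70, -144.0)]
top 0.655 [(67, -82.0), (110, -98.0), (115, -100.0)]
-70 1084.9907
-10 1088.0988
70 1089.9902
```

The lever is back at rest and the tray is still at its raised height. I'll retreat.

Emit:
{"api": "servo_tool", "payload": {
  "plan": [
    [-0.006,0.0003,0.012,0,0,0,0],
    [-0.015,0.001,0.03,0,0,0,0],
    [-0.045,0.002,0.09,0,0,0,0],
    [-0.07,0.003,0.14,0,0,0,0],
    [-0.07,0.003,0.14,0,0,0,0],
    [-0.07,0.003,0.14,0,0,0,0],
    [0,0,0,0,0,0,0],
    [0,0,0,0,0,0,0]
  ]
}}

```text
clock: 24.45
position: [456.4, -58.9, 249.1]
ee_rot: [0.991, -0.026, 0.135, 0.002]
contact_force: [1.0, -0.6, -0.2]
gripper_width: -0.6
grasp_force: 0.0
```

```bash
python3 chk.py
python3 - <<'E'
from h import *; from bench import vision
# tin, spool & bystanders: colour diff of the top view against the start
a=np.load("top.npz"); t=vision.get_image("top")
for n,(x0,x1,y0,y1) in dict(screwdriver=(255,335,245,275),marker=(380,435,255,280),roll=(430,475,210,255),tape=(435,470,160,195),wtin=(190,230,215,245),stapler=(180,235,150,172)).items():
    d=np.abs(t["image"][y0:y1,x0:x1].astype(int)-a["image"][y0:y1,x0:x1]).max(2); print(n,int((d>60).sum()))
W=stand(*V); T=t["world_to_cam"]
h=cv2.cvtColor(t["image"],cv2.COLOR_RGB2HSV)
for nm,u in(("spool",(298+245//6,130+140//6)),("tin",(298+425//6,130+190//6))):
    z0=a["z_map"][u[1]-3:u[1]+4,u[0]-3:u[0]+4];z1=t["z_map"][u[1]-4:u[1]+5,u[0]-3:u[0]+4]; print(nm,z0.min(),z1.min())
E
```

```text
scene 0 [(18, 32.0), (23, 26.0), (23, 18.0)]
scene 0.2 [(106, -13.0), (193, -109.0), (190, -128.0)]
scene 0.655 [(150, -19.0), (189, -66.0), (200, -82.0)]
top 0 [(43, 15.0), (41, 20.0), (40, 13.0)]
top 0.2 [(44, 46.0), (42, 45.0), (71, -147.0)]
top 0.655 [(69, -83.0), (109, -94.0), (113, -95.0)]
-70 1087.5173
-10 1091.9321
70 1090.4619
screwdriver 204
marker 615
roll 225
tape 159
wtin 0
stapler 0
spool 1076.2996 1036.5107
tin 1115.1335 1077.139
```

Run:
```python
from h import *; from bench import arm,vision
a=dict(np.load("top.npz")); t=vision.get_image("top")
def cen(d,b,lo,hi):
    x0,x1,y0,y1=b; m=cv2.inRange(cv2.cvtColor(d["image"],cv2.COLOR_RGB2HSV)[y0:y1,x0:x1],lo,hi); ys,xs=np.nonzero(m); return len(xs),xs.mean().round(1),ys.mean().round(1)
for n,b,lo,hi in(("marker",(380,435,255,280),(0,150,50),(5,255,255)),("tape",(430,475,155,200),(22,150,60),(32,255,255)),("screwdriver",(255,305,245,275),(80,100,40),(100,255,255))):
    print(n,cen(a,b,lo,hi),cen(t,b,lo,hi))
arm.job_done()
```

```text
marker (57, np.float64(40.2), np.float64(12.4)) (51, np.float64(40.3), np.float64(12.5))
tape (11, np.float64(16.0), np.float64(25.9)) (15, np.float64(16.1), np.float64(25.2))
screwdriver (140, np.float64(23.8), np.float64(16.5)) (140, np.float64(23.9), np.float64(16.4))
the job is handed in; nothing more can be done
```

The job is handed in at about 24.5 s of the 72 s allowed: the tray stands about 40 mm higher at the third-notch height with the knob tight (about 1.23 rad), the lever is back at rest, the tin and spool are still on the tray, and every loose object I compared against the start pictures is where it was (for the tape roll I saw only a shading difference, and I did not measure its position).

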